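# Bring the alarm clock round to its price card

### The arm

A 6-joint arm with a two-finger parallel gripper is mounted at the origin on the work surface. World frame = base frame: x ahead of the robot, y to its left, z up, the work surface at z = 0. Lengths are in m, angles in rad, forces in N, time in s.
With the tool pointing down it reaches from about 0.3 to 0.775 m from the base axis. Payload 14.6 kg.
Tool frame: the origin (TCP) lies between the finger pads; the fingertips stand 19 mm ahead of it and the grasp point (between the pads) is the TCP; z points along the fingers, y is the direction in which the jaws open and shut (so a half turn about z gives the same grasp; the last joint's range is limited). The gripper opens to 94 mm and grips with 3 to 60 N. Pads are 16 mm wide; open, the fingers measure 119 mm over their backs; the gripper's body (75 mm by 177 mm) begins 78 mm behind the grasp point.
Start: joints at [-1.373, 0.3, 1.521, -0, 1.321, -0.067], TCP at [0.144, -0.531, 0.199] pointing down, gripper open.
Joint ranges: [-3.03, 3.03], [-0.79, 2.21], [0.23, 2.52], [-1.04, 4.18], [0, 3.07], [-2.55, 2.55]. Speed limits (rad/s): [2.22, 2.22, 2.57, 3.14, 3.14, 3.14].

### API

Orientations are given as [roll, pitch, yaw] about the fixed x, y, z axes, in that order (R = Rz(yaw) Ry(pitch) Rx(roll)).
In Python, from station import telemetry, vision, ctrl gives the robot as it stands. The module is installed in compiled form; this text tells all that it offers.
- The arm moves only by the shell command python3 -m creep 'ROWS' [FORCE]. ROWS is JSON, a list of rows, each a list of 3 entries, a list of its own where there are three numbers: the shift along the tool's x, y, z in units of 50 mm (1.0 is 50 mm), then the turn about the tool's z in units of 8 degrees (1.0 is 8 degrees), then the opening, from 0 (shut) to 1 (fully open). In form: [[[tx, ty, tz], twist, gripper], ...]. A call has 1 to 12 rows; each row is the pose to reach, as a shift and turn from the pose commanded when the call began, along the tool's axes at that moment; what a row does not reach only later rows make up. A row lasts 1/10 s, in which the tool goes at most 50 mm and 8.59 degrees, less where a joint would pass 70% of its speed; a pose out of reach is approached as far as the arm can. A call with a gripper value outside its range is refused whole. The fingers move at their own pace and stop on an object; FORCE is the grip in N (left out, the last holds). Time passes only in rows, so rows that repeat a pose let the fingers close. It gives the time, the measured TCP pose, the force and the opening at its end, in the units of the state.
- telemetry.get_obs(): the state, without advancing time (a new reading comes with each control period).
- vision.camera(name): name is "scene" or "side" or "wrist"; returns a dict with "img" (400x640x3 uint8, red, green, blue), "depth" (400x640 float32, m along the optical axis (not along the pixel's ray), 0 where there is no reading), "vertical_fov" (degrees; the focal length in pixels is half the picture's height over the tangent of half this angle, whatever the lens; pixels are square), "cx", "cy" (the principal point, pixels), "extrinsics" (4x4, takes a point from camera to world coordinates); the wrist camera has in their place "hand_eye" (4x4, takes a point from camera to tool coordinates, whose origin is the TCP and whose axes are the flange's). Camera axes: x right, y down, z forward; pixel columns grow to the right and rows downward; lengths in m; the calibration is good to about 2 mm. A picture is of the moment at which its call begins: read the wrist's pose just before it.
- ctrl.hand_in(): hands the job in, once; it reports no verdict.
The state is a dict: "time_s": time; "qpos": joint angles; "joint_vel": joint speeds; "tau": joint torques, N m; "ee_pos": TCP position; "eef_rot": TCP orientation; "force": force on the tool from outside, world axes, zero at the start; "moment": the same for the moment, N m; "grip_width": finger opening in m.
Only numpy, scipy, OpenCV 4.12 (cv2) and the standard library are available. Lean on these libraries where they do the work, as an engineer would, in place of code of your own. Each camera call takes 0.05 s, during which the arm holds its last target.

### The job

On the revolving display of this antiques stall, turn the turntable by pushing its scalloped rim with a fingertip, gently, until the red alarm clock stands squarely behind its price card with its dial facing out over the card, then take the hand away and leave it at rest. Do not touch, lift or upset any of the four pieces standing on the turntable.

Things in the scene. Friction and masses are not known exactly. Their poses are not given: they have to be found in the camera images.
- turntable_top (a point): Centre of the turntable's top, on its axis, 48 mm above the work surface: a wooden disc with a grey felt top; underside 28 mm, rim's upper edge 46 mm above the surface; under the rim is free space. The rim has 12 round lobes, one every 30 degrees: crests 180 mm, hollows between them 168 mm from the axis. A fingertip pushed in from outside settles in a hollow. Turns with the disc; x axis points at a crest, z up.
- turntable (a joint): Angle of the turntable in rad, 0 at the start, growing anticlockwise seen from above; it turns either way without stops. Light bearing friction (0.06 N m, under 1 N at the rim); it stops almost at once when no longer pushed.
- clock: Red twin-bell alarm clock, loose on the felt about 80 mm from the axis: 42 mm deep, 76 mm wide, 120 mm tall, two steel feet, white dial, two steel bells on top. Origin: centre of its underside, on the felt. Its x axis points out of the dial (at the start outwards from the turntable's axis, within about 8 degrees), z up.
- horse: Yellow wooden toy horse on a green wheeled board, 48 x 88 mm, 110 mm tall, loose on the turntable about 80 mm from the axis. Origin: centre of its underside. Only to ride along.
- candlestick: Brass candlestick, 68 mm foot diameter, 108 mm tall, loose on the turntable about 80 mm from the axis. Origin: centre of its underside. Only to ride along.
- crock: White lidded stoneware crock with a blue band, 68 mm diameter, 81 mm tall, loose on the turntable about 80 mm from the axis. Origin: centre of its underside. Only to ride along.
- base: Fixed steel foot of the turntable, 130 mm radius, 8 mm high. Origin: on the turntable's axis, at the work surface. A flat bar runs out from it under the rim to the price-card holder: a slanted card with a red clock pictured on it, 94 mm wide, 82 mm tall, 240 mm from the axis, beyond the turntable as the robot sees it. Its x axis points from the axis to the middle of the card, which faces the same way; z up.
Things that resemble listed ones, but are neither listed nor needed, are in the scene too. Leave any purple look-alike of the horse alone. What is shaped like the crock but turquoise is not meant.

How it is judged:
By the outcome, as a careful person would: the job done as asked, in the order asked, and still so for the second after the job is handed in, with the robot touching nothing.
It also fails if it takes over 54 s, if anything falls off the work surface, if the arm or the gripper's body presses on something with over 40 N, if the wrist force passes 120 N, or if a joint passes its speed limit or range.

## Working session

There is one attempt and no reset: what is moved stays moved. The work goes in short steps, Python scripts to look and compute and a shell command to move; the robot and the scene stay as the last step left them, time stands still between calls to the robot, and variables do not carry over. Pictures are saved under pics/ and viewed, and the job is handed in when it is done.

```bash
mkdir -p pics; cat > h.py <<'E'
import numpy as np, cv2
from station import telemetry, vision, ctrl
def get(n):
    c=vision.camera(n); im=c['img']; h=im.shape[0]
    f=h/2/np.tan(np.radians(c['vertical_fov'])/2); c['f']=f; return c
def pts(c,T=None):
    T=c['extrinsics'] if T is None else T
    d=c['depth']; v,u=np.mgrid[:d.shape[0],:d.shape[1]]
    P=np.stack([(u-c['cx'])/c['f']*d,(v-c['cy'])/c['f']*d,d],-1)
    return P@T[:3,:3].T+T[:3,3]
def save(n,im): cv2.imwrite('pics/'+n+'.png',cv2.cvtColor(im,cv2.COLOR_RGB2BGR))
E
python3 - <<'E'
from h import *
import pickle
o=telemetry.get_obs();print(o['time_s'],o['ee_pos'],o['eef_rot'],o['force'])
for n in('scene','side'):
    c=get(n);save(n+'0',c['img']);print(n,c['extrinsics'].round(3).tolist(),c['f'],c['cx'],c['cy'],(c['depth']>0).mean())
    pickle.dump(c,open(n+'0.pkl','wb'))
E
```

```text
0.0 [ 0.14388767 -0.53056897  0.19868501] [-3.14044797e+00 -9.60313046e-05  2.64765487e-01] [-0.14444425  0.60823896 -0.53813619]
scene [[0.529, 0.461, -0.713, 1.297], [0.849, -0.307, 0.431, -0.41], [-0.02, -0.833, -0.553, 0.639], [0.0, 0.0, 0.0, 1.0]] 450.9647370806421 323.69596656844857 194.13828347493754 0.99591015625
side [[-0.948, -0.208, 0.243, 0.316], [-0.32, 0.618, -0.719, 0.699], [-0.001, -0.759, -0.652, 0.645], [0.0, 0.0, 0.0, 1.0]] 437.71998456015956 321.41103241885287 194.83119689053967 0.99603125
```

View pics/scene0.png

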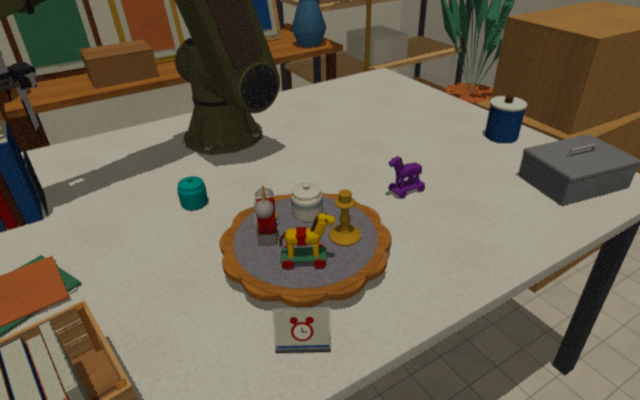

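View pics/side0.png

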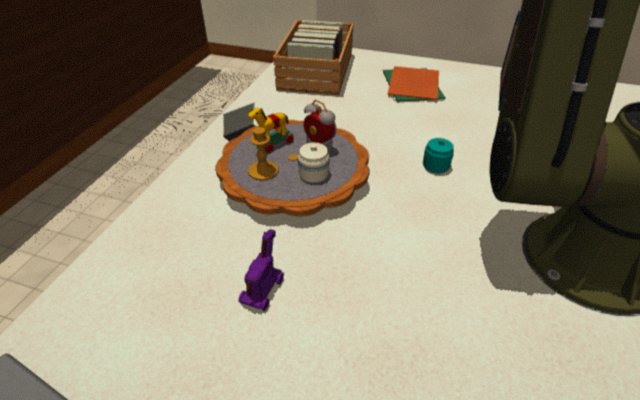

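The scene view shows the turntable centred near (305,245) with the clock (266,218), horse (305,243), candlestick (345,220) and crock (307,200). The card is at (302,330). The purple horse (407,175) and turquoise crock (193,193) are decoys. Only the red twin-bell clock on the disc matches the one asked for. Next I measure positions.

```bash
cat > meas.py <<'E'
from h import *
import pickle
def circ(p):
    A=np.c_[2*p,np.ones(len(p))];s=np.linalg.lstsq(A,(p**2).sum(1),rcond=None)[0]
    return s[:2],np.sqrt(s[2]+s[:2]@s[:2])
def measure(c,tag,verbose=1):
    P=pts(c);hsv=cv2.cvtColor(c['img'],cv2.COLOR_RGB2HSV);H,S,V=[hsv[...,i].astype(int) for i in range(3)]
    reg=(abs(P[...,0]-0.55)<.35)&(abs(P[...,1]+.2)<.5)
    top=(P[...,2]>.036)&(P[...,2]<.054)&reg&(H>4)&(H<20)&(S>130)
    n,l,st,ce=cv2.connectedComponentsWithStats(cv2.morphologyEx(top.astype(np.uint8),cv2.MORPH_CLOSE,np.ones((5,5))))
    k=1+st[1:,4].argmax(); m=top&(l==k)
    p=P[m]; c0,r=circ(p[:,:2]); print(tag,'rim px',m.sum(),'c0',c0.round(4),r.round(4),'z',np.median(p[:,2]).round(4))
    return P,(H,S,V),m,c0
if __name__=='__main__':
    for t in('scene0','side0'):
        c=pickle.load(open(t+'.pkl','rb'));P,(H,S,V),m,c0=measure(c,t)
        # outer edge per angle -> lobes fit: centre + r(theta)
        q=P[m][:,:2]
        from scipy.optimize import least_squares
        best=None
        cc=c0.copy()
        for it in range(5):
            d=q-cc;th=np.arctan2(d[:,1],d[:,0]);r=np.hypot(*d.T)
            b=(np.degrees(th)//3).astype(int);out=[]
            for k in np.unique(b):
                s=(b==k)
                if s.sum()>3: out.append([np.median(th[s]),np.percentile(r[s],95)])
            out=np.array(out); e=cc+out[:,1:]*np.c_[np.cos(out[:,0]),np.sin(out[:,0])]
            def f(x):
                d=e-x[:2];th=np.arctan2(d[:,1],d[:,0]);return np.hypot(*d.T)-x[2]-.006*np.cos(12*(th-x[3]))
            s=min((least_squares(f,[*cc,.174,a],loss='soft_l1',f_scale=.002) for a in np.radians([0,7,15,22])),key=lambda s:s.cost)
            cc=s.x[:2]
        print(' fit c',cc.round(4),'r',s.x[2].round(4),'crest deg mod30',(np.degrees(s.x[3])%30).round(1),'rms',np.sqrt(np.mean(s.fun**2)).round(4))
        d=np.hypot(*(P[...,:2]-cc).transpose(2,0,1))
        on=(d<.16)&(P[...,2]>.06)&(P[...,2]<.2)
        red=on&((H<6)|(H>174))&(S>140)&(V>60)
        save(t+'_red',np.where(red[...,None],255,c['img']).astype(np.uint8))
        n,l,st,ce=cv2.connectedComponentsWithStats(red.astype(np.uint8))
        for k in range(1,n):
            if st[k,4]>15:
                p=P[l==k];print('  red',ce[k].round(),st[k,4],np.median(p,0).round(3),'ang',np.degrees(np.arctan2(*(np.median(p,0)[:2]-cc)[::-1])).round(1),'z',p[:,2].min().round(3),p[:,2].max().round(3))
        # all objects height clusters
        n,l,st,ce=cv2.connectedComponentsWithStats(on.astype(np.uint8))
        for k in range(1,n):
            if st[k,4]>60:
                p=P[l==k];mm=np.median(p,0);print('  obj',ce[k].round(),st[k,4],mm.round(3),'r',np.hypot(*(mm[:2]-cc)).round(3),'ang',np.degrees(np.arctan2(*(mm[:2]-cc)[::-1])).round(1))
        card=(d>.19)&(d<.30)&(P[...,2]>.02)&(P[...,2]<.12)&reg_ if False else (d>.19)&(d<.30)&(P[...,2]>.015)&(P[...,2]<.12)
        n,l,st,ce=cv2.connectedComponentsWithStats(card.astype(np.uint8))
        for k in range(1,n):
            if st[k,4]>60:
                p=P[l==k];mm=p.mean(0);print('  outer',ce[k].round(),st[k,4],mm.round(3),'r',np.hypot(*(mm[:2]-cc)).round(3),'ang',np.degrees(np.arctan2(*(mm[:2]-cc)[::-1])).round(1),'min',p.min(0).round(3),'max',p.max(0).round(3))
                w,vv=np.linalg.eigh(np.cov(p.T)); n_=vv[:,0];print('     normal',n_.round(3),'az',np.degrees(np.arctan2(n_[1],n_[0])).round(1))
E
python3 meas.py
python3 - <<'E'
from h import *
import pickle
a=pickle.load(open('scene0.pkl','rb'))['img'][140:370,200:420];b=pickle.load(open('side0.pkl','rb'))['img'][80:230,190:400]
save('crop0',cv2.resize(a,None,fx=2.5,fy=2.5));save('crop0s',cv2.resize(b,None,fx=3.5,fy=3.5))
E
```

```text
scene0 rim px 3827 c0 [ 0.6485 -0.0658] 0.163 z 0.0452
 fit c [ 0.6478 -0.0654] r 0.1733 crest deg mod30 28.2 rms 0.0017
  red [271. 201.] 22 [ 0.607 -0.117  0.134] ang -128.6 z 0.132 0.138
  red [266. 224.] 250 [ 0.636 -0.143  0.107] ang -98.4 z 0.084 0.127
  red [301. 235.] 135 [ 0.719 -0.111  0.12 ] ang -32.6 z 0.097 0.123
  red [319. 262.] 45 [ 0.746 -0.092  0.065] ang -14.9 z 0.06 0.07
  red [287. 263.] 43 [ 0.716 -0.142  0.065] ang -48.6 z 0.06 0.069
  obj [306. 227.] 2638 [ 0.707 -0.084  0.1  ] r 0.062 ang -17.1
  obj [265. 215.] 1022 [ 0.63  -0.14   0.126] r 0.077 ang -103.3
  obj [344. 211.] 571 [ 0.697 -0.001  0.131] r 0.081 ang 52.4
  outer [301. 326.] 2078 [ 0.849 -0.188  0.05 ] r 0.236 ang -31.4 min [ 0.816 -0.233  0.015] max [ 0.88  -0.143  0.083]
     normal [ 0.825 -0.503  0.258] az -31.3
side0 rim px 2945 c0 [ 0.6423 -0.0602] 0.1631 z 0.0468
 fit c [ 0.6428 -0.0609] r 0.1728 crest deg mod30 28.5 rms 0.0017
  red [319. 124.] 282 [ 0.593 -0.112  0.118] ang -134.3 z 0.084 0.139
  red [275. 120.] 62 [ 0.7   -0.101  0.12 ] ang -35.3 z 0.066 0.125
  red [289. 137.] 21 [ 0.675 -0.116  0.064] ang -59.6 z 0.062 0.07
  red [269. 146.] 25 [ 0.705 -0.067  0.065] ang -5.4 z 0.06 0.07
  obj [316. 141.] 2113 [ 0.582 -0.102  0.109] r 0.073 ang -145.7
  obj [268. 134.] 1437 [ 0.695 -0.071  0.111] r 0.053 ang -11.0
  outer [237. 117.] 597 [ 0.847 -0.182  0.051] r 0.238 ang -30.7 min [ 0.815 -0.232  0.015] max [ 0.879 -0.142  0.085]
     normal [ 0.827 -0.506  0.245] az -31.5
```

View pics/crop0.png

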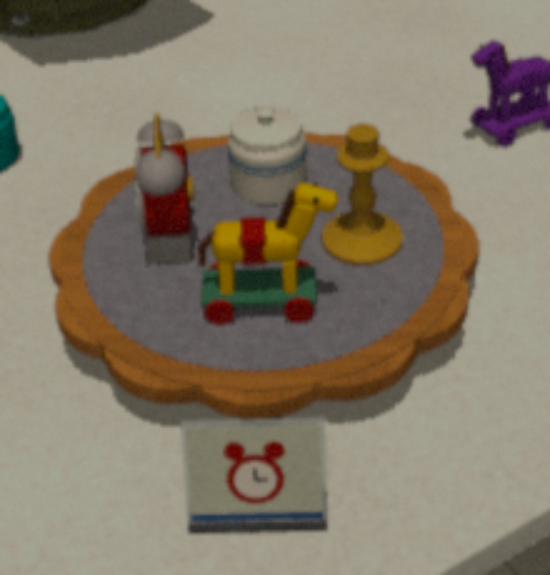

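View pics/crop0s.png

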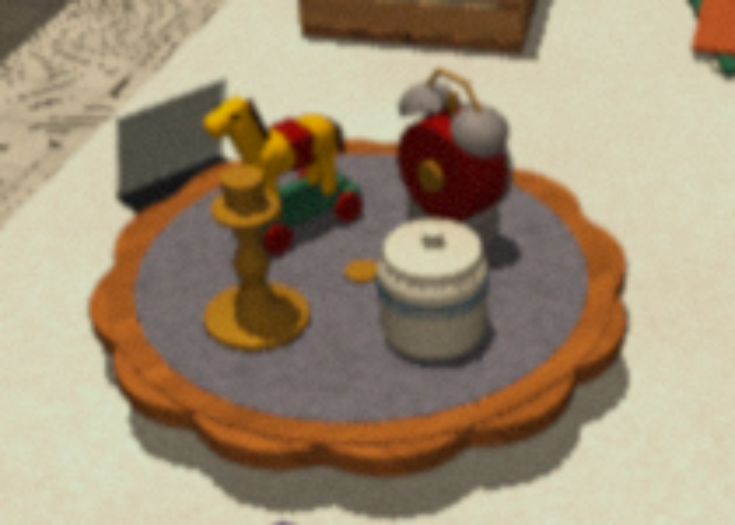

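The enlarged crops confirm it. The red twin-bell clock is on the disc, with its back (brass key) towards the axis and its dial outwards, about 90° clockwise of the card. I now refine the axis, the clock pose, the hollows and the obstacles.

```bash
cat > m2.py <<'E'
from h import *
import pickle,sys
def ray(c,u,v,z):
    T=c['extrinsics'];d=T[:3,:3]@np.array([(u-c['cx'])/c['f'],(v-c['cy'])/c['f'],1]);o=T[:3,3]
    return o+d*(z-o[2])/d[2]
for t in sys.argv[1:]:
    c=pickle.load(open(t+'.pkl','rb'));P=pts(c);hsv=cv2.cvtColor(c['img'],cv2.COLOR_RGB2HSV);H,S,V=[hsv[...,i].astype(int) for i in range(3)]
    cc=np.array([.645,-.063]);d=np.hypot(*(P[...,:2]-cc).transpose(2,0,1))
    print(t,'felt z',np.median(P[(d<.13)&(S<60)&(abs(P[...,2]-.048)<.008)][:,2]).round(4),'table z',np.median(P[(d>.2)&(d<.35)&(abs(P[...,2])<.01)][:,2]).round(4))
    hub=(d<.03)&(P[...,2]<.06)&(H>8)&(H<25)&(S>130)
    if hub.sum()>5:
        vu=np.argwhere(hub).mean(0);print(' hub px',vu[::-1].round(1),hub.sum(),'pt',np.median(P[hub],0).round(4),'ray',ray(c,vu[1],vu[0],.049).round(4))
    # decoys
    for nm,mk in(('turq',(H>80)&(H<98)&(S>120)),('purple',(H>130)&(H<155)&(S>100))):
        mk=mk&(P[...,2]>.01)&(P[...,2]<.15)
        if mk.sum()>20:p=P[mk];print(' ',nm,p[:,:3].min(0).round(3),p.max(0).round(3))
    # clock horizontal outline: points of upright body between z .085-.125, red near clock; fit planes
    ck=np.array([.61,-.13]) if len(t) and t.endswith('0') else None
    red=((H<6)|(H>174))&(S>140)&(V>50)&(P[...,2]>.08)&(P[...,2]<.128)&(np.hypot(*(P[...,:2]-ck).transpose(2,0,1))<.06) if ck is not None else None
    p=P[red];w,vv=np.linalg.eigh(np.cov(p.T));print(' clock red',len(p),p.mean(0).round(4),'normal',vv[:,0].round(3),'az',np.degrees(np.arctan2(vv[1,0],vv[0,0])).round(1),'sd',np.sqrt(w).round(4))
    # bells: grey high
    bell=(S<70)&(P[...,2]>.135)&(P[...,2]<.172)&(d<.14)&(np.hypot(*(P[...,:2]-ck).transpose(2,0,1))<.07)
    n,l,st,ce=cv2.connectedComponentsWithStats(bell.astype(np.uint8))
    for k in range(1,n):
        if st[k,4]>8:p=P[l==k];print('  bell',ce[k].round(1),st[k],p.mean(0).round(4),'z',p[:,2].min().round(3),p[:,2].max().round(3))
E
python3 m2.py scene0 side0
python3 - <<'E'
from h import *
import pickle
c=get('wrist');save('wrist0',c['img']);print(c['hand_eye'].round(3))
a=pickle.load(open('scene0.pkl','rb'))['img'][180:255,240:330];save('clk_sc',cv2.resize(a,None,fx=8,fy=8,interpolation=cv2.INTER_NEAREST))
a=pickle.load(open('side0.pkl','rb'))['img'][90:165,280:370];save('clk_si',cv2.resize(a,None,fx=8,fy=8,interpolation=cv2.INTER_NEAREST))
E
```

```text
scene0 felt z 0.0464 table z -0.0015
  turq [-0.751 -0.535  0.01 ] [0.487 0.822 0.14 ]
  purple [ 0.057 -0.611  0.01 ] [0.792 0.316 0.138]
 clock red 282 [ 0.6358 -0.1427  0.1037] normal [ 0.948 -0.317  0.003] az -18.5 sd [0.0037 0.0098 0.0113]
  bell [257.8 193.4] [255 189   6   9  46] [ 0.5844 -0.1331  0.1449] z 0.139 0.15
  bell [267.7 192.1] [264 188   9   9  58] [ 0.5923 -0.1148  0.1457] z 0.139 0.153
  bell [262.9 207.3] [254 200  20  15 226] [ 0.631  -0.1442  0.1429] z 0.135 0.15
side0 felt z 0.0481 table z 0.0001
 hub px [293.  156.9] 52 pt [ 0.6433 -0.0626  0.0507] ray [ 0.6443 -0.065   0.049 ]
  turq [ 0.021 -0.228  0.01 ] [0.358 0.074 0.141]
  purple [ 0.001 -0.585  0.01 ] [0.705 0.318 0.143]
 clock red 395 [ 0.5964 -0.1126  0.106 ] normal [ 0.231  0.973 -0.018] az 76.6 sd [0.0071 0.0131 0.0226]
  bell [310.4 107.5] [304 103  15  10 100] [ 0.6237 -0.1324  0.1459] z 0.135 0.154
  bell [327.  115.9] [320 109  16  14 153] [ 0.5775 -0.1129  0.1438] z 0.135 0.152
[[ 0.001 -0.971 -0.238  0.068]
 [ 1.     0.001  0.001  0.001]
 [-0.001 -0.238  0.971 -0.186]
 [ 0.     0.     0.     1.   ]]
```

View pics/clk_sc.png

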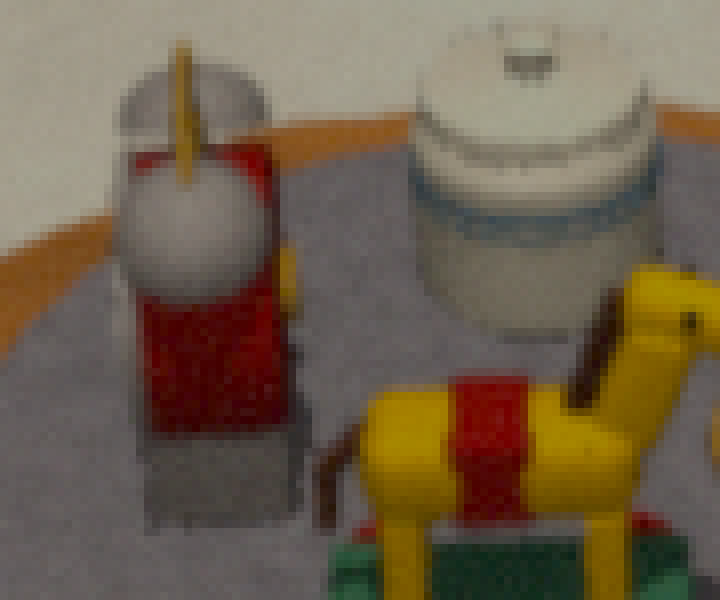

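View pics/clk_si.png

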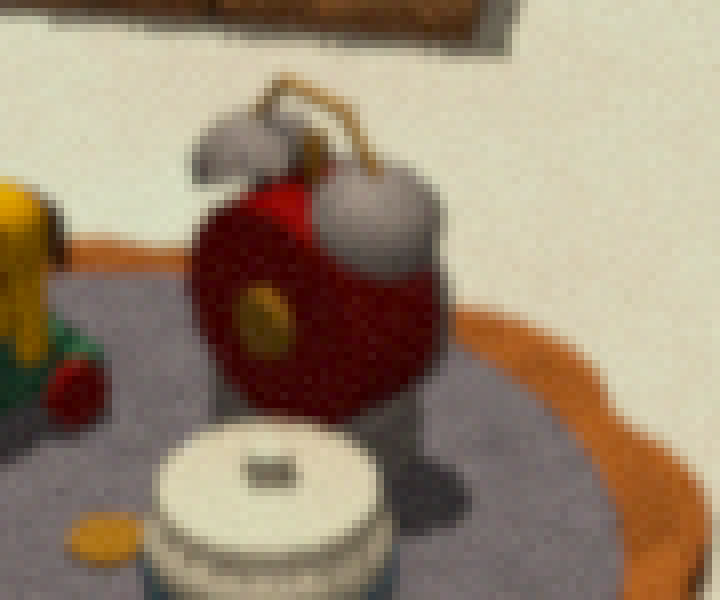

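View pics/wrist0.png

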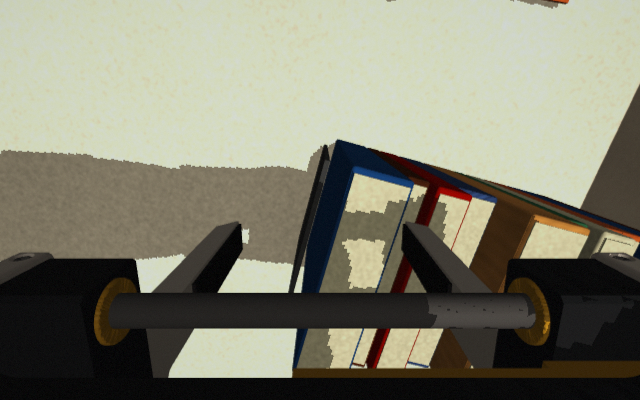

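```bash
python3 - <<'E'
from h import *
import pickle
for t,(u,v) in (('scene0',(193,193)),('scene0',(407,178)),('side0',(438,155)),('side0',(262,275))):
    c=pickle.load(open(t+'.pkl','rb'));P=pts(c);w=P[v-15:v+15,u-15:u+15].reshape(-1,3);w=w[(w[:,2]>.012)];print(t,w.min(0).round(3),w.max(0).round(3))
c=np.array([.645,-.064]);o=telemetry.get_obs()
y=o['eef_rot'][2];f=np.radians(163.3);g=c+.235*np.array([np.cos(f),np.sin(f)]);d=g-o['ee_pos'][:2]
print(g,'tx',(d@[np.cos(y),np.sin(y)])/.05,'ty',(d@[np.sin(y),-np.cos(y)])/.05,'tw',np.degrees(y-(f-np.pi))/8)
E
```

```text
scene0 [ 0.302 -0.41   0.012] [ 1.297 -0.172  0.639]
scene0 [ 0.551 -0.41   0.012] [1.297 0.318 0.639]
side0 [ 0.293 -0.229  0.012] [0.36  0.699 0.645]
side0 [0.316 0.23  0.013] [0.587 0.699 0.645]
[0.41991171 0.00352972] tx 8.124220731609169 ty -8.866370329312886 tw 3.9840614247780906
```

The turquoise crock at about (0.33,-0.20) is clear of the stroke. I move to outside the hollow at 163° with the gripper shut.

```bash
python3 -m creep '[[[8.12,-8.87,0],3.98,0],[[8.12,-8.87,0],3.98,0],[[8.12,-8.87,0],3.98,0],[[8.12,-8.87,0],3.98,0],[[8.12,-8.87,0],3.98,0],[[8.12,-8.87,0],3.98,0],[[8.12,-8.87,0],3.98,0],[[8.12,-8.87,0],3.98,0],[[8.12,-8.87,0],3.98,0],[[8.12,-8.87,0],3.98,0],[[8.12,-8.87,0],3.98,0],[[8.12,-8.87,0],3.98,0]]' 10
```

```text
time_s: 1.35
ee_pos: [0.4185, 0.0025, 0.1994]
eef_rot: [-3.142, -0.0, -0.291]
force: [0.4, -1.8, 0.0]
grip_width: 0.0016
```

```bash
python3 -m creep '[[[0,0,0.8],0,0],[[0,0,1.6],0,0],[[0,0,2.3],0,0],[[0,0,2.8],0,0],[[0,0,3.0],0,0],[[0,0,3.0],0,0],[[0,0,3.0],0,0]]'
python3 - <<'E'
from h import *
import pickle
o=telemetry.get_obs();print(o['force'],o['ee_pos'])
for n in('scene','side'):
    c=get(n);save(n+'1',c['img']);pickle.dump(c,open(n+'1.pkl','wb'))
c=get('wrist');save('wrist1',c['img'])
E
```

```text
time_s: 2.05
ee_pos: [0.4187, 0.0002, 0.0502]
eef_rot: [-3.141, -0.001, -0.291]
force: [0.8, 0.5, 0.2]
grip_width: 0.0003
[0.7762201  0.46743339 0.22123814] [4.18665820e-01 1.70179709e-04 5.02423085e-02]
```

View pics/scene1.png

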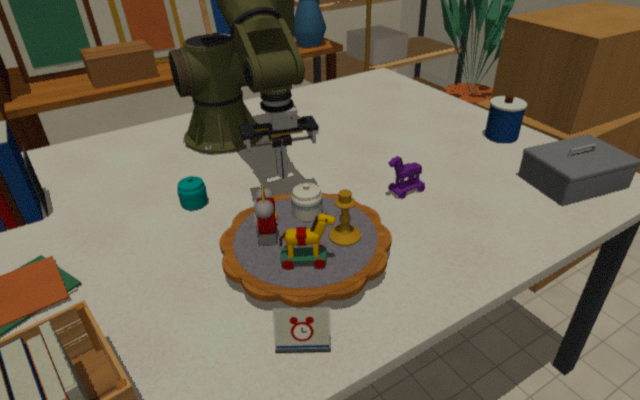

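View pics/wrist1.png

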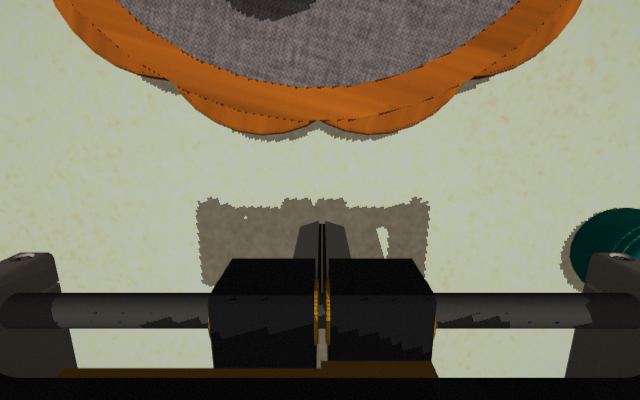

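The wrist view shows a hollow cusp at (320,123), straight ahead of the closed fingers at (323,225). I move in radially.

```bash
python3 -m creep '[[[0.3,0,0],0,0],[[0.6,0,0],0,0],[[0.8,0,0],0,0],[[0.9,0,0],0,0],[[0.96,0,0],0,0],[[1.0,0,0],0,0],[[1.0,0,0],0,0]]'; python3 -m creep '[[[0.03,0,0],0,0],[[0.06,0,0],0,0],[[0.08,0,0],0,0],[[0.08,0,0],0,0]]'
```

```text
time_s: 2.9
ee_pos: [0.4659, -0.014, 0.0493]
eef_rot: [-3.142, 0.0, -0.291]
force: [0.3, -0.1, 1.3]
grip_width: 0.0003
time_s: 3.3
ee_pos: [0.4698, -0.0152, 0.0492]
eef_rot: [-3.142, 0.0, -0.291]
force: [0.8, -0.6, -0.2]
grip_width: 0.0004
```

```bash
python3 -m creep '[[[0.03,0,0],0,0],[[0.06,0,0],0,0],[[0.06,0,0],0,0]]'; python3 -m creep '[[[0.03,0,0],0,0],[[0.06,0,0],0,0],[[0.06,0,0],0,0]]'
```

```text
time_s: 3.6
ee_pos: [0.4728, -0.0162, 0.0493]
eef_rot: [-3.142, -0.0, -0.291]
force: [1.4, -0.1, -0.2]
grip_width: 0.0005
time_s: 3.9
ee_pos: [0.4757, -0.017, 0.0493]
eef_rot: [-3.142, -0.0, -0.291]
force: [0.2, 0.3, -0.7]
grip_width: 0.0004
```

```bash
python3 - <<'E'
from h import *
c=get('wrist');save('wrist2',c['img'][:300,120:520])
E
```

```text
(no output)
```

View pics/wrist2.png

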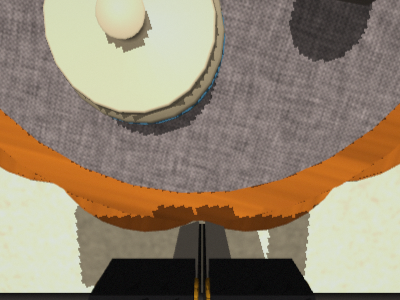

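```bash
python3 -m creep '[[[0.03,0,0],0,0],[[0.05,0,0],0,0],[[0.05,0,0],0,0]]'; python3 -m creep '[[[0.02,0,0],0,0],[[0.04,0,0],0,0],[[0.04,0,0],0,0]]'
```

```text
time_s: 4.25
ee_pos: [0.478, -0.0177, 0.0492]
eef_rot: [-3.142, -0.0, -0.291]
force: [-0.4, 0.6, 0.0]
grip_width: 0.0005
time_s: 4.55
ee_pos: [0.48, -0.0183, 0.0493]
eef_rot: [-3.142, -0.0, -0.291]
force: [-0.2, -0.3, -0.2]
grip_width: 0.0004
```

```bash
python3 - <<'E'
from h import *
c=get('side');save('side2',cv2.resize(c['img'][80:230,190:400],None,fx=3.5,fy=3.5))
c=get('wrist');save('wrist3',c['img'])
E
```

```text
(no output)
```

View pics/side2.png

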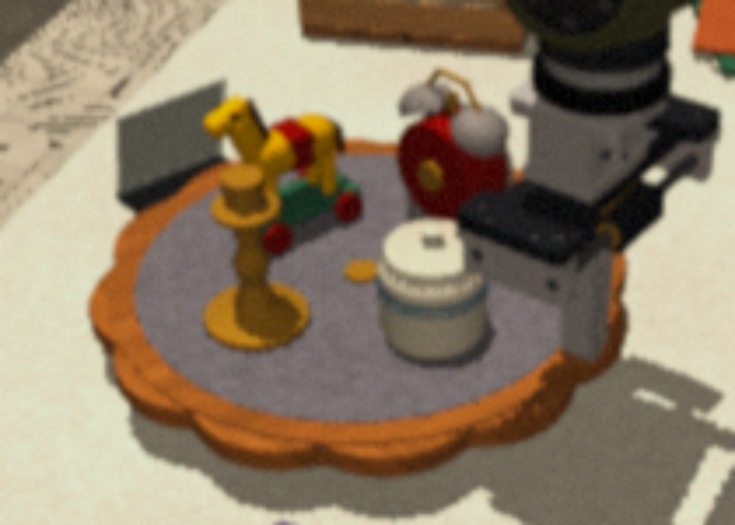

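View pics/wrist3.png

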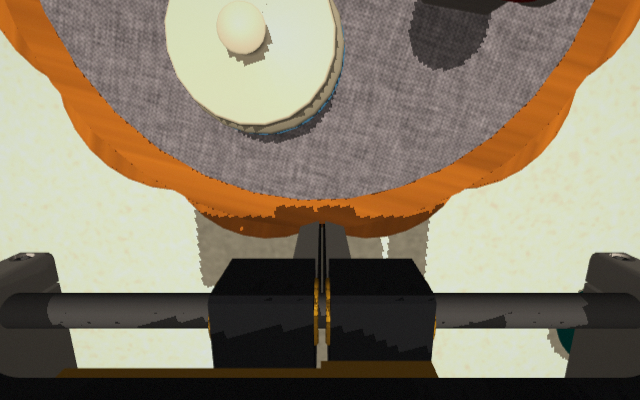

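```bash
python3 -m creep '[[[0.02,0,0],0,0],[[0.04,0,0],0,0],[[0.04,0,0],0,0]]'; python3 -m creep '[[[0.02,0,0],0,0],[[0.04,0,0],0,0],[[0.04,0,0],0,0]]'
python3 - <<'E'
from h import *
c=vision.camera('wrist');f=200/np.tan(np.radians(c['vertical_fov'])/2);T=np.linalg.inv(c['hand_eye'])
print(f,c['cy'])
for x in(.012,.008,0,-.008):
    p=T@[x,0,.019,1];print(x,c['cy']+f*p[1]/p[2])
d=c['depth'];P=[]
for v in range(205,260,6):
    u=310;z=d[v,u];q=c['hand_eye']@[(u-c['cx'])/f*z,(v-c['cy'])/f*z,z,1];print(v,q[:3].round(4))
E
```

```text
time_s: 4.95
ee_pos: [0.4819, -0.0189, 0.0492]
eef_rot: [-3.142, -0.0, -0.291]
force: [-0.1, 0.2, -0.3]
grip_width: 0.0008
time_s: 5.25
ee_pos: [0.4838, -0.0194, 0.0493]
eef_rot: [-3.142, -0.0, -0.291]
force: [-0.6, -0.9, -0.8]
grip_width: 0.0006
324.36505492977636 195.20795619582492
0.012 205.13060280758856
0.008 210.99260144245898
0 222.56111859982724
-0.008 233.9268708524164
205 [ 0.0171 -0.0061  0.0008]
211 [ 0.0132 -0.0062  0.0016]
217 [ 0.0093 -0.0062  0.0017]
223 [ 0.0056 -0.0062  0.0015]
229 [ 0.0092 -0.0055 -0.0192]
235 [ 0.0092 -0.0052 -0.0285]
241 [ 0.0093 -0.0049 -0.037 ]
247 [ 0.0095 -0.0046 -0.0449]
253 [ 0.0094 -0.0044 -0.0515]
259 [ 0.0337 -0.0022 -0.1101]
```

```bash
python3 - <<'E'
from h import *
import pickle
from h import *
for n in('scene','side'):
    c=get(n);save(n+'3',c['img']);pickle.dump(c,open(n+'3.pkl','wb'))
c=get('wrist');pickle.dump(c,open('wrist4.pkl','wb'));save('wrist4',cv2.resize(c['img'][150:300,220:420],None,fx=4,fy=4))
o=telemetry.get_obs();y=o['eef_rot'][2];R=np.array([[np.cos(y),np.sin(y),0],[np.sin(y),-np.cos(y),0],[0,0,-1]])
T=np.eye(4);T[:3,:3]=R;T[:3,3]=o['ee_pos'];P=pts(c,T@c['hand_eye'])
hsv=cv2.cvtColor(c['img'],cv2.COLOR_RGB2HSV)
rim=(hsv[...,0]>4)&(hsv[...,0]<20)&(hsv[...,1]>130)&(abs(P[...,2]-.046)<.006)
p=P[rim][:,:2];d=p-[.645,-.064];th=np.degrees(np.arctan2(d[:,1],d[:,0]))%360;r=np.hypot(*d.T)
for a in range(130,200,4):
    s=abs(th-a)<2
    if s.sum()>10:print(a,r[s].max().round(4),np.percentile(r[s],98).round(4),P[rim][s][:,2].mean().round(4))
E
python3 - <<'E'
import re
s=open('meas.py').read().replace("('scene0','side0')","('scene3','side3')");exec(s)
E
```

```text
130 0.1737 0.1723 0.0476
134 0.1687 0.1671 0.0478
138 0.1739 0.1723 0.0476
142 0.1776 0.1761 0.0474
146 0.179 0.1779 0.0473
150 0.1795 0.1786 0.0472
154 0.1789 0.1776 0.0473
158 0.1766 0.1748 0.0474
162 0.165 0.1632 0.0478
166 0.1631 0.1618 0.0479
170 0.1769 0.1754 0.0476
174 0.1797 0.1781 0.0473
178 0.1799 0.1792 0.0473
182 0.1799 0.179 0.0474
186 0.1789 0.1769 0.0474
190 0.1752 0.1734 0.0476
194 0.1707 0.169 0.0479
198 0.1757 0.1741 0.0476
scene3 rim px 3831 c0 [ 0.6485 -0.0659] 0.163 z 0.0452
 fit c [ 0.6478 -0.0656] r 0.1732 crest deg mod30 28.5 rms 0.0016
  red [271. 200.] 28 [ 0.606 -0.117  0.135] ang -129.0 z 0.131 0.137
  red [266. 224.] 251 [ 0.636 -0.143  0.106] ang -98.8 z 0.084 0.124
  red [301. 235.] 136 [ 0.719 -0.111  0.12 ] ang -32.4 z 0.098 0.124
  red [287. 263.] 44 [ 0.716 -0.142  0.065] ang -48.4 z 0.06 0.07
  red [319. 262.] 42 [ 0.746 -0.093  0.065] ang -15.3 z 0.06 0.07
  obj [287. 150.] 1076 [ 0.511 -0.023  0.179] r 0.143 ang 162.8
  obj [305. 226.] 2736 [ 0.706 -0.081  0.099] r 0.06 ang -15.2
  obj [265. 215.] 1020 [ 0.63  -0.14   0.126] r 0.077 ang -103.6
  
[... 205 characters left out ...]
3  0.258] az -31.4
side3 rim px 2510 c0 [ 0.6414 -0.0621] 0.1647 z 0.0466
 fit c [ 0.6427 -0.0617] r 0.1734 crest deg mod30 28.4 rms 0.0016
  red [318. 125.] 361 [ 0.6   -0.114  0.116] ang -129.2 z 0.073 0.139
  red [275. 120.] 67 [ 0.699 -0.101  0.119] ang -34.7 z 0.066 0.125
  red [289. 137.] 24 [ 0.675 -0.117  0.065] ang -60.0 z 0.06 0.071
  red [269. 146.] 27 [ 0.705 -0.067  0.066] ang -4.5 z 0.06 0.071
  obj [316. 141.] 2020 [ 0.583 -0.029  0.112] r 0.068 ang 151.3
  obj [268. 134.] 1434 [ 0.695 -0.071  0.111] r 0.053 ang -9.7
  outer [237. 117.] 590 [ 0.847 -0.182  0.051] r 0.238 ang -30.5 min [ 0.814 -0.231  0.015] max [ 0.878 -0.143  0.085]
     normal [ 0.829 -0.5    0.25 ] az -31.1
```

View pics/wrist4.png

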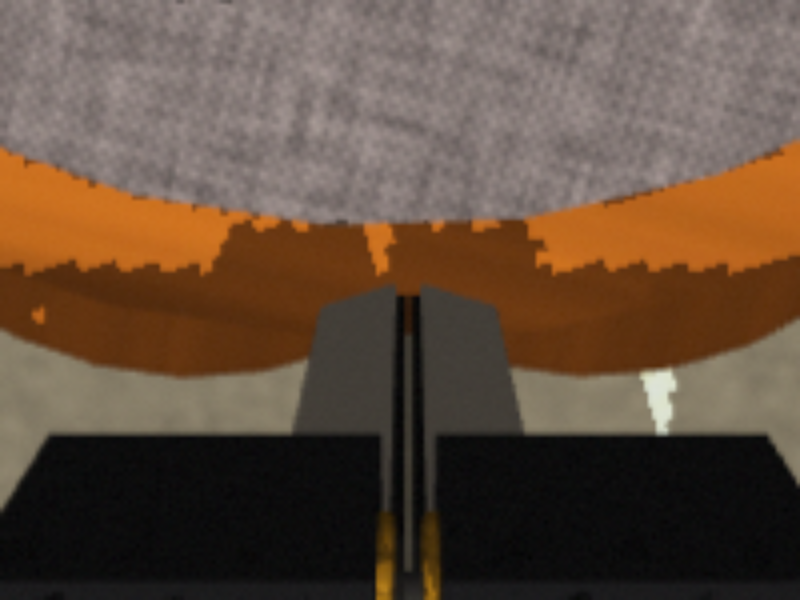

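View pics/scene3.png

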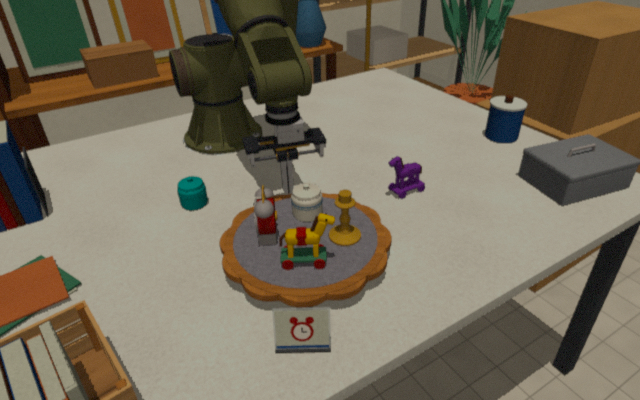

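```bash
python3 - <<'E'
from h import *
import pickle
for t in('scene1','side1'):
    c=pickle.load(open(t+'.pkl','rb'));P=pts(c)
    d=np.hypot(P[...,0]-.4187,P[...,1]-.0002)
    m=(d<.022)&(P[...,2]>.008)&(P[...,2]<.12)
    p=P[m];y=-.291;q=p-[.4187,.0002,.0502];tx=q[:,0]*np.cos(y)+q[:,1]*np.sin(y);ty=q[:,0]*np.sin(y)-q[:,1]*np.cos(y)
    print(t,m.sum(),p[:,2].min())
    for z in np.arange(.01,.12,.01):
        s=abs(p[:,2]-z)<.005
        if s.any():print(z.round(3),s.sum(),'x',tx[s].min().round(3),tx[s].max().round(3),'y',ty[s].min().round(3),ty[s].max().round(3))
E
```

```text
scene1 244 0.05617733697519145
0.06 24 x 0.0 0.015 y -0.009 0.012
0.07 37 x 0.003 0.013 y -0.012 0.012
0.08 40 x -0.006 0.014 y -0.014 0.012
0.09 42 x -0.003 0.014 y -0.011 0.012
0.1 40 x 0.004 0.015 y -0.012 0.012
0.11 44 x -0.007 0.015 y -0.012 0.012
side1 231 0.056314601868985736
0.06 8 x -0.009 0.005 y -0.007 0.007
0.07 51 x -0.01 0.01 y -0.014 0.012
0.08 50 x -0.01 0.008 y -0.015 0.012
0.09 53 x -0.01 0.009 y -0.014 0.015
0.1 29 x -0.01 -0.003 y -0.014 0.012
0.11 27 x -0.01 -0.006 y -0.014 0.012
```

The depth data from both fixed cameras puts the fingertips at z≈0.056 when the TCP reads 0.050. They are not 19 mm ahead of it, so I am hovering over the rim, which explains why there was no contact. I back out and go lower.

```bash
python3 -m creep '[[[-0.3,0,0],0,0],[[-0.6,0,0],0,0],[[-0.9,0,0],0,0],[[-0.9,0,0],0,0],[[-0.9,0,0.3],0,0],[[-0.9,0,0.5],0,0],[[-0.9,0,0.5],0,0]]'
cat > tip.py <<'E'
from h import *
import pickle,sys
o=telemetry.get_obs();e=o['ee_pos'];y=o['eef_rot'][2];print(e,o['force'])
for t in('scene','side'):
    c=get(t);P=pts(c)
    m=(np.hypot(P[...,0]-e[0],P[...,1]-e[1])<.022)&(P[...,2]>.012)&(P[...,2]<.16)&(c['img'].max(2)<130)
    p=P[m];q=p-e;tx=q[:,0]*np.cos(y)+q[:,1]*np.sin(y);ty=q[:,0]*np.sin(y)-q[:,1]*np.cos(y)
    print(t,m.sum(),np.sort(p[:,2])[:6].round(4))
    u,v=np.argwhere(m)[:,1].mean(),np.argwhere(m)[:,0].max();u=int(u)
    save('tip_'+t+sys.argv[1],cv2.resize(c['img'][v-60:v+15,u-45:u+45],None,fx=7,fy=7))
c=get('wrist');save('tip_w'+sys.argv[1],c['img'])
E
python3 tip.py a
```

```text
time_s: 6.15
ee_pos: [0.4402, -0.0065, 0.0231]
eef_rot: [3.141, 0.002, -0.291]
force: [-0.7, -0.1, 0.5]
grip_width: 0.0004
[ 0.4402206  -0.00654876  0.023116  ] [-0.70849655 -0.08073862  0.48597597]
scene 355 [0.0279 0.0291 0.0295 0.0296 0.0301 0.0301]
side 256 [0.028  0.0339 0.0341 0.0355 0.0366 0.0368]
```

View pics/tip_sidea.png

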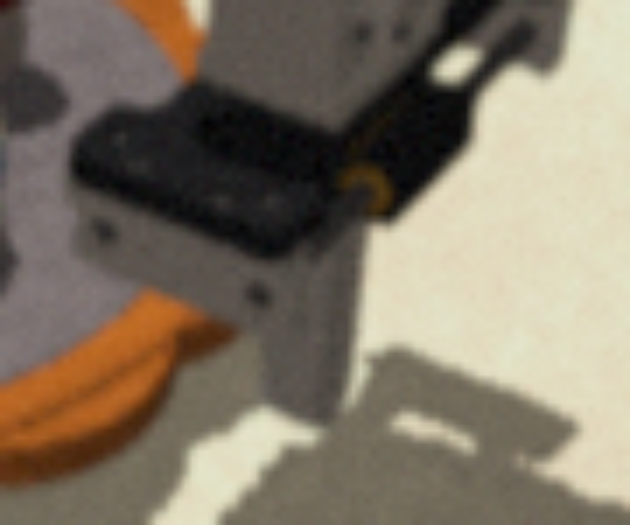

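```bash
python3 - <<'E'
from h import *
o=telemetry.get_obs();e=o['ee_pos'];y=o['eef_rot'][2]
for t in('scene','side'):
    c=get(t);P=pts(c);q=P-e;x=q[...,0]*np.cos(y)+q[...,1]*np.sin(y);yy=q[...,0]*np.sin(y)-q[...,1]*np.cos(y);z=P[...,2]
    m=(abs(x)<.12)&(abs(yy)<.12)&(z>.06)
    for a in np.arange(.06,.26,.015):
        s=m&(z>=a)&(z<a+.015)&((x<.03)|(z>.17))
        if s.sum()>5:print(t,a.round(3),s.sum(),'x',x[s].min().round(3),x[s].max().round(3),'y',yy[s].min().round(3),yy[s].max().round(3))
E
```

```text
scene 0.06 59 x -0.006 0.014 y -0.013 0.012
scene 0.075 63 x -0.003 0.016 y -0.013 0.012
scene 0.09 63 x -0.007 0.015 y -0.012 0.012
scene 0.105 51 x -0.005 0.013 y -0.013 0.012
scene 0.12 20 x -0.026 0.027 y -0.074 0.08
scene 0.135 179 x -0.018 0.03 y -0.073 0.08
scene 0.15 279 x -0.018 0.029 y -0.073 0.088
scene 0.165 668 x -0.034 0.038 y -0.089 0.088
scene 0.18 177 x -0.017 0.031 y -0.041 0.016
scene 0.195 92 x 0.011 0.039 y -0.039 0.016
scene 0.21 232 x -0.022 0.041 y -0.04 0.036
scene 0.225 196 x -0.014 0.04 y -0.037 0.035
scene 0.24 222 x -0.006 0.039 y -0.035 0.034
scene 0.255 246 x -0.006 0.038 y -0.058 0.058
side 0.06 58 x -0.01 0.01 y -0.015 0.013
side 0.075 47 x -0.01 -0.002 y -0.014 0.012
side 0.09 44 x -0.01 -0.004 y -0.014 0.014
side 0.105 9 x -0.01 -0.009 y -0.014 0.007
side 0.12 113 x -0.034 0.03 y -0.083 0.08
side 0.135 430 x -0.035 0.03 y -0.082 0.081
side 0.15 389 x -0.035 0.03 y -0.09 0.087
side 0.165 961 x -0.035 0.034 y -0.091 0.088
side 0.18 199 x -0.023 0.021 y -0.042 0.018
side 0.195 170 x -0.034 0.031 y -0.043 0.009
side 0.21 382 x -0.037 0.034 y -0.043 0.012
side 0.225 346 x -0.038 0.038 y -0.039 0.026
side 0.24 222 x -0.035 0.026 y -0.036 0.013
side 0.255 81 x -0.034 0.008 y -0.058 0.01
```

View pics/tip_wa.png

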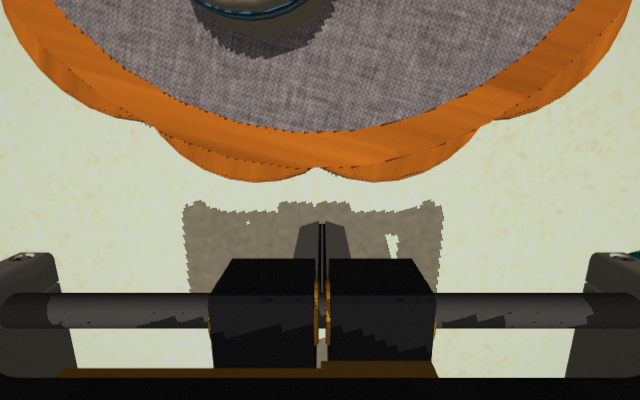

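The body clears everything and the cusp at (318,168) is in line with the fingers at (322,225). I move in gently.

```bash
python3 -m creep '[[[0.2,0,0],0,0],[[0.4,0,0],0,0],[[0.5,0,0],0,0],[[0.52,0,0],0,0],[[0.52,0,0],0,0]]';python3 -m creep '[[[0.03,0,0],0,0],[[0.06,0,0],0,0],[[0.06,0,0],0,0]]';python3 -m creep '[[[0.03,0,0],0,0],[[0.05,0,0],0,0],[[0.05,0,0],0,0]]'
```

```text
time_s: 6.9
ee_pos: [0.4655, -0.014, 0.0241]
eef_rot: [3.142, 0.0, -0.291]
force: [0.4, -0.1, -0.3]
grip_width: 0.0003
time_s: 7.2
ee_pos: [0.4679, -0.0147, 0.0241]
eef_rot: [3.141, 0.001, -0.291]
force: [-3.2, 0.3, 1.3]
grip_width: 0.0005
time_s: 7.5
ee_pos: [0.4685, -0.0151, 0.0239]
eef_rot: [3.141, 0.006, -0.291]
force: [-15.9, 3.7, 11.6]
grip_width: 0.0005
```

```bash
python3 -m creep '[[[-0.04,0,0],0,0],[[-0.04,0,0],0,0]]'; python3 - <<'E'
from h import *
o=telemetry.get_obs();d=o['ee_pos'][:2]-[.645,-.064];print(np.hypot(*d),np.degrees(np.arctan2(d[1],d[0])),np.degrees(o['eef_rot'][2]))
E
```

```text
time_s: 7.7
ee_pos: [0.4682, -0.0148, 0.0241]
eef_rot: [3.141, 0.001, -0.291]
force: [-5.7, 1.1, 1.4]
grip_width: 0.0006
0.18354700861966863 164.45359677695043 -16.664566962200837
```

```bash
python3 -m creep '[[[-0.02,0.13,0],-0.25,0],[[-0.01,0.26,0],-0.5,0],[[0,0.385,0],-0.75,0],[[0.016,0.51,0],-1,0],[[0.036,0.64,0],-1.25,0],[[0.06,0.765,0],-1.5,0],[[0.09,0.89,0],-1.75,0],[[0.09,0.89,0],-1.75,0]]'; python3 - <<'E'
from h import *
import pickle
o=telemetry.get_obs();d=o['ee_pos'][:2]-[.645,-.064];print(np.hypot(*d),np.degrees(np.arctan2(d[1],d[0])),np.degrees(o['eef_rot'][2]))
c=get('wrist');save('w5',c['img'])
E
```

```text
time_s: 8.5
ee_pos: [0.4608, -0.0594, 0.0244]
eef_rot: [3.141, -0.001, -0.047]
force: [-0.6, -0.2, -0.8]
grip_width: 0.0005
0.18425242742764666 178.57716490505652 -2.671883147808635
```

View pics/w5.png

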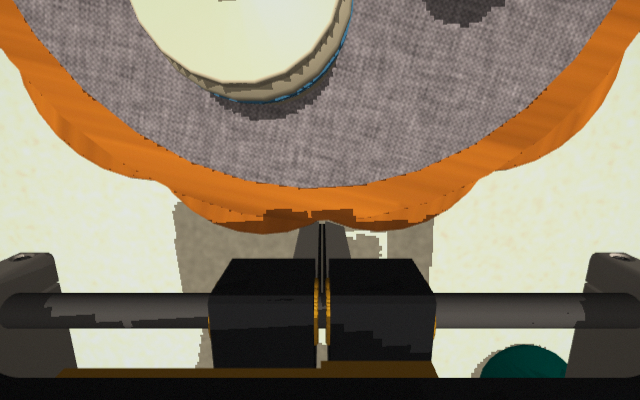

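```bash
python3 -m creep '[[[0.01,0.128,0],-0.25,0],[[0.017,0.257,0],-0.5,0],[[0.03,0.385,0],-0.75,0],[[0.046,0.512,0],-1,0],[[0.066,0.639,0],-1.25,0],[[0.09,0.765,0],-1.5,0],[[0.119,0.89,0],-1.75,0],[[0.153,1.014,0],-2,0],[[0.19,1.137,0],-2.25,0],[[0.232,1.259,0],-2.5,0],[[0.278,1.379,0],-2.75,0],[[0.328,1.497,0],-3,0]]'; python3 -m creep '[[[0,0.128,0],-0.25,0],[[0.009,0.257,0],-0.5,0],[[0.02,0.385,0],-0.75,0],[[0.036,0.512,0],-1,0],[[0.056,0.639,0],-1.25,0],[[0.08,0.765,0],-1.5,0],[[0.109,0.89,0],-1.75,0],[[0.143,1.014,0],-2,0],[[0.18,1.137,0],-2.25,0],[[0.18,1.137,0],-2.25,0]]'; python3 - <<'E'
from h import *
import pickle
o=telemetry.get_obs();d=o['ee_pos'][:2]-[.645,-.064];print(np.hypot(*d),np.degrees(np.arctan2(d[1],d[0]))%360,np.degrees(o['eef_rot'][2]),o['qpos'].round(2) if hasattr(o['qpos'],'round') else o['qpos'])
c=get('wrist');save('w6',c['img'])
for n in('scene','side'):
    c=get(n);save(n+'6',c['img']);pickle.dump(c,open(n+'6.pkl','wb'))
E
```

```text
time_s: 9.75
ee_pos: [0.4736, -0.1343, 0.0243]
eef_rot: [3.141, -0.0, 0.373]
force: [-1.1, 0.1, 0.7]
grip_width: 0.0006
time_s: 10.75
ee_pos: [0.5029, -0.1842, 0.0243]
eef_rot: [3.141, -0.0, 0.686]
force: [-0.5, 0.7, 0.1]
grip_width: 0.0009
0.18616177533635792 220.2335722875122 39.304139674442155 [-0.42  0.48  1.72 -0.    0.94  0.47]
```

View pics/scene6.png

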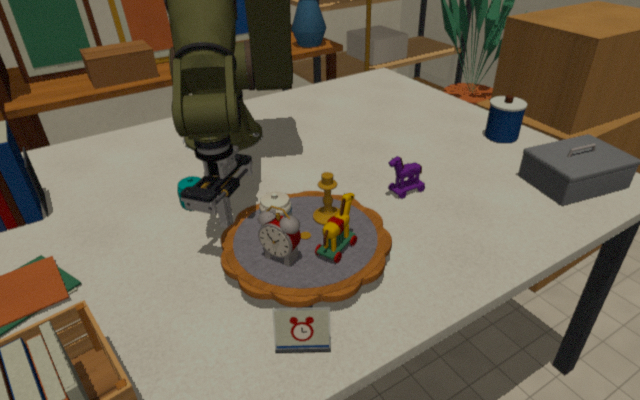

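View pics/w6.png

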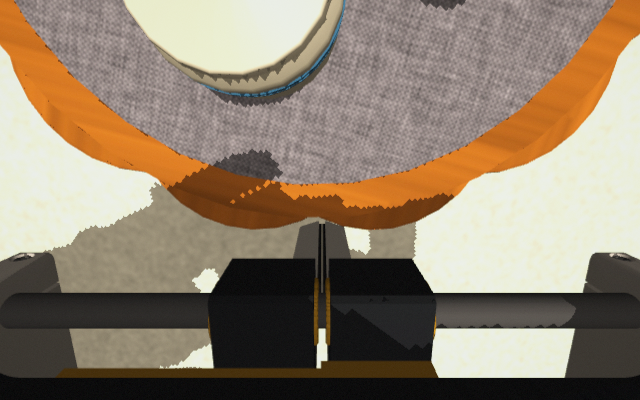

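The clock has come round. Its dial shows at (278,243) in the scene view, and the finger still sits in its hollow. I measure the dial's normal and position.

```bash
cat > dial.py <<'E'
from h import *
import pickle,sys
t=sys.argv[1];a0=float(sys.argv[2])  # approx clock angle
c=pickle.load(open(t+'.pkl','rb'));P=pts(c);hsv=cv2.cvtColor(c['img'],cv2.COLOR_RGB2HSV);H,S,V=[hsv[...,i].astype(int) for i in range(3)]
for C in(np.array([.645,-.064]),np.array([.6478,-.0655])):
    k=C+.08*np.array([np.cos(np.radians(a0)),np.sin(np.radians(a0))])
    near=np.hypot(*(P[...,:2]-k).transpose(2,0,1))<.055
    whole=near&(P[...,2]>.06)
    white=near&(P[...,2]>.08)&(P[...,2]<.135)&(S<60)&(V>130)
    n,l,st,ce=cv2.connectedComponentsWithStats(white.astype(np.uint8));kk=1+st[1:,4].argmax();m=l==kk
    p=P[m];mu=np.median(p,0)
    for _ in range(4):
        w,vv=np.linalg.eigh(np.cov(p.T));nn=vv[:,0]; p=p[abs((p-p.mean(0))@nn)<.004]
    nn=nn*np.sign(nn[:2]@(mu[:2]-C)); 
    hull=cv2.convexHull(np.argwhere(m)[:,::-1].astype(np.float32));(cu,cv_),ax,an=cv2.fitEllipse(hull)
    mu=p.mean(0);org=mu[:2]-.020*nn[:2]/np.hypot(*nn[:2]);d=org-C
    print('dial px',(round(cu,1),round(cv_,1)),m.sum(),'mean',mu.round(4),'n',nn.round(3),'facing',np.degrees(np.arctan2(nn[1],nn[0])).round(1),'pos',org.round(4),'r',np.hypot(*d).round(4),'ang',np.degrees(np.arctan2(d[1],d[0])).round(1))
    # bells
    b=near&(P[...,2]>.137)&(P[...,2]<.162)&(S<70)&(V<190)
    n,l,st,ce=cv2.connectedComponentsWithStats(b.astype(np.uint8));q=[P[l==j].mean(0) for j in np.argsort(-st[1:,4])[:2]+1]
    e=q[1]-q[0];az=np.degrees(np.arctan2(e[1],e[0]));print('   bells',np.round(q,4).tolist(),'perp az',[round((az+90+180)%360-180,1),round((az-90+180)%360-180,1)])
save(t+'_dial',cv2.resize(np.where(m[...,None],[0,255,0],c['img']).astype(np.uint8)[170:370,200:420],None,fx=3,fy=3))
E
python3 dial.py scene6 -65; sed 's/scene0.,.side0/scene6'"','"'side6/' meas.py > mm.py; python3 mm.py | grep fit
```

```text
fit c [ 0.6476 -0.0655] r 0.1734 crest deg mod30 23.9 rms 0.0016
 fit c [ 0.6428 -0.0606] r 0.1725 crest deg mod30 24.2 rms 0.0019Traceback (most recent call last):
  File "dial.py", line 10, in <module>
    n,l,st,ce=cv2.connectedComponentsWithStats(white.astype(np.uint8));kk=1+st[1:,4].argmax();m=l==kk
                                                                            ~~~~~~~~~~~~~~~^^
ValueError: attempt to get argmax of an empty sequence
```

```bash
python3 - <<'E'
from h import *
import pickle
c=pickle.load(open('scene6.pkl','rb'));P=pts(c);hsv=cv2.cvtColor(c['img'],cv2.COLOR_RGB2HSV)
for v in(236,242,248,254):
    for u in(268,274,280):print((u,v),hsv[v,u],P[v,u].round(3))
save('s6c',cv2.resize(c['img'][190:280,235:335],None,fx=7,fy=7,interpolation=cv2.INTER_NEAREST))
E
```

```text
(268, 236) [19 53 82] [ 0.679 -0.16   0.112]
(274, 236) [ 20  51 114] [ 0.689 -0.152  0.115]
(280, 236) [ 20  46 112] [ 0.7   -0.145  0.12 ]
(268, 242) [ 18  48 118] [ 0.675 -0.16   0.094]
(274, 242) [ 19 172  71] [ 0.691 -0.154  0.103]
(280, 242) [ 19  47 114] [ 0.698 -0.146  0.104]
(268, 248) [ 16  47 104] [ 0.672 -0.16   0.078]
(274, 248) [ 18  46 110] [ 0.686 -0.153  0.085]
(280, 248) [ 21  46 116] [ 0.699 -0.147  0.09 ]
(268, 254) [ 3 30 76] [ 0.67  -0.161  0.061]
(274, 254) [15 43 83] [ 0.686 -0.155  0.07 ]
(280, 254) [17 60 97] [ 0.699 -0.148  0.077]
```

View pics/s6c.png

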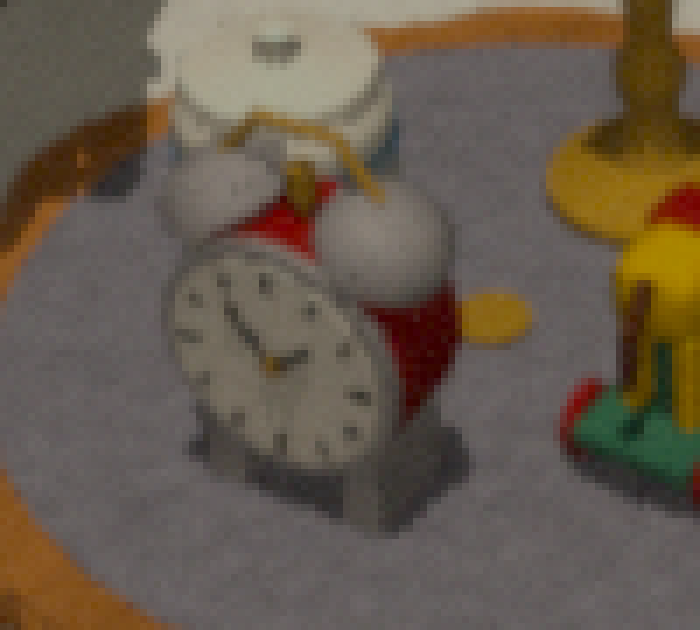

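```bash
sed -i 's/(S<60)&(V>130)/(S>32)\&(S<75)\&(H>12)\&(H<28)\&(V>85)/; s/(V<190)/(V<190)\&(S<35)/' dial.py; python3 dial.py scene6 -65; python3 - <<'E'
from h import *
import pickle
exec(open('m2.py').read().split('for t in')[0])
c=pickle.load(open('scene6.pkl','rb'))
print(ray(c,306.4,235.4,.049)); P=pts(c);print(P[235,306])
E
```

```text
dial px (274.5, 239.3) 553 mean [ 0.6879 -0.1521  0.1065] n [ 0.491 -0.871  0.011] facing -60.6 pos [ 0.6781 -0.1347] r 0.078 ang -64.9
   bells [[0.7049, -0.1269, 0.1444], [0.6609, -0.1564, 0.1444]] perp az [np.float64(-56.1), np.float64(123.9)]
dial px (274.5, 239.3) 553 mean [ 0.6879 -0.1521  0.1065] n [ 0.491 -0.871  0.011] facing -60.6 pos [ 0.6781 -0.1347] r 0.0755 ang -66.4
   bells [[0.7049, -0.1269, 0.1444], [0.6609, -0.1564, 0.1444]] perp az [np.float64(-56.1), np.float64(123.9)]
[ 0.64780897 -0.06220116  0.049     ]
[ 0.64724571 -0.06279202  0.04994689]
```

View pics/scene6_dial.png

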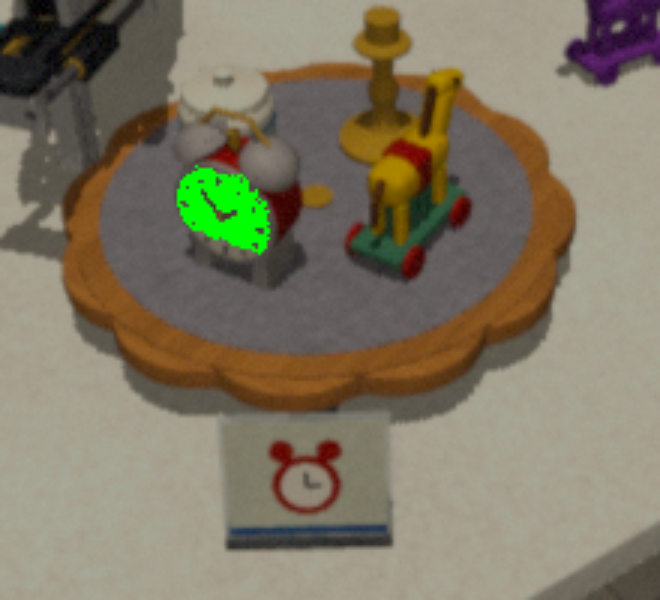

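Scene frame: card direction -31.4°, clock position about -65.7°, dial facing about -60.6°. Position needs +34° and facing +29°, so about 32° more balances the two. I do 28° first and then check.

```bash
python3 -m creep '[[[0.005,0.128,0],-0.25,0],[[0.015,0.257,0],-0.5,0],[[0.03,0.385,0],-0.75,0],[[0.05,0.512,0],-1,0],[[0.07,0.639,0],-1.25,0],[[0.095,0.765,0],-1.5,0],[[0.124,0.89,0],-1.75,0],[[0.158,1.014,0],-2,0],[[0.195,1.137,0],-2.25,0],[[0.237,1.259,0],-2.5,0],[[0.283,1.379,0],-2.75,0],[[0.333,1.497,0],-3,0]]'; python3 -m creep '[[[0,0.09,0],-0.18,0],[[0.005,0.18,0],-0.35,0],[[0.009,0.257,0],-0.5,0],[[0.009,0.257,0],-0.5,0],[[0.009,0.257,0],-0.5,0]]'; cat > look.py <<'E'
from h import *
import pickle,sys
o=telemetry.get_obs();d=o['ee_pos'][:2]-[.645,-.064];print(o['time_s'],np.hypot(*d),np.degrees(np.arctan2(d[1],d[0]))%360,np.degrees(o['eef_rot'][2]),o['force'].round(1))
for n in('scene','side'):
    c=get(n);save(n+sys.argv[1],c['img']);pickle.dump(c,open(n+sys.argv[1]+'.pkl','wb'))
E
python3 look.py 7; sed 's/scene0.,.side0/scene7'"','"'side7/' meas.py > mm.py; python3 mm.py | grep -E "fit|outer|normal";python3 dial.py scene7 -37
```

```text
time_s: 12.1
ee_pos: [0.5627, -0.2312, 0.0242]
eef_rot: [-3.141, 0.0, 1.106]
force: [0.1, -0.3, 0.4]
grip_width: 0.0004
time_s: 12.6
ee_pos: [0.5743, -0.2367, 0.0242]
eef_rot: [-3.142, -0.0, 1.175]
force: [-0.0, -0.4, 0.2]
grip_width: 0.0007
12.6 0.18658370167347837 247.73438032924915 67.30888263428005 [-0.  -0.4  0.2]
 fit c [ 0.6478 -0.0656] r 0.1731 crest deg mod30 20.0 rms 0.002
  outer [301. 326.] 2073 [ 0.849 -0.188  0.05 ] r 0.236 ang -31.4 min [ 0.816 -0.233  0.015] max [ 0.881 -0.144  0.082]
     normal [ 0.824 -0.504  0.26 ] az -31.5
 fit c [ 0.6426 -0.0612] r 0.173 crest deg mod30 20.0 rms 0.0017
  outer [238. 117.] 637 [ 0.846 -0.185  0.051] r 0.238 ang -31.4 min [ 0.814 -0.232  0.015] max [ 0.88  -0.141  0.084]
     normal [ 0.827 -0.505  0.249] az -31.4
dial px (295.3, 244.2) 725 mean [ 0.7213 -0.1255  0.1069] n [ 0.826 -0.564  0.006] facing -34.3 pos [ 0.7047 -0.1142] r 0.078 ang -40.0
   bells [[0.6994, -0.1388, 0.145], [0.7275, -0.0981, 0.1449]] perp az [np.float64(145.4), np.float64(-34.6)]
dial px (295.3, 244.2) 725 mean [ 0.7213 -0.1255  0.1069] n [ 0.826 -0.564  0.006] facing -34.3 pos [ 0.7047 -0.1142] r 0.0749 ang -40.5
   bells [[0.6994, -0.1388, 0.145], [0.7275, -0.0981, 0.1449]] perp az [np.float64(145.4), np.float64(-34.6)]
```

View pics/scene7.png

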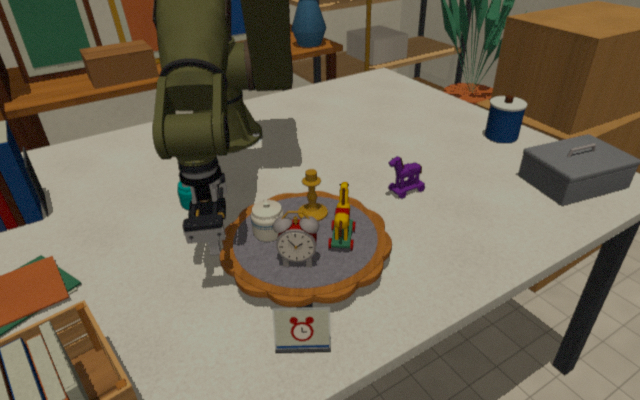

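View pics/scene7_dial.png

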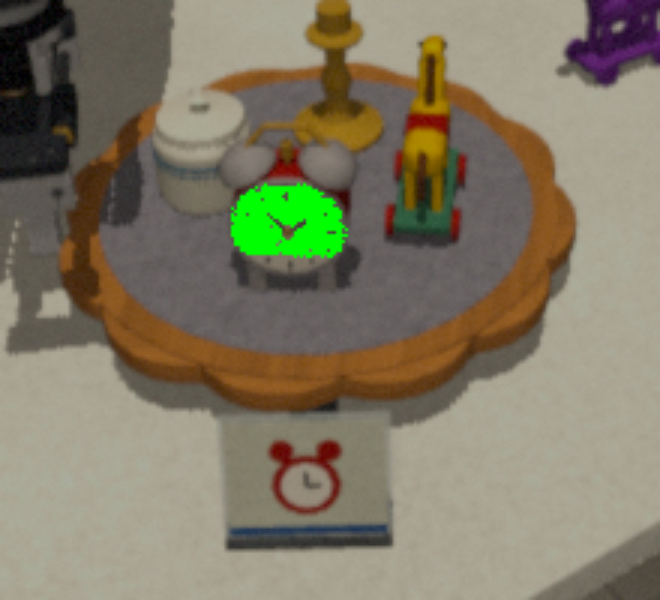

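Table turned about 81.6°. Clock position is -40.3°, dial facing -34.3°, card -31.4°. A further 6.5° splits the remaining offset: position about -2.5°, facing about +3.5°.

```bash
python3 -m creep '[[[0,0.09,0],-0.18,0],[[0.005,0.18,0],-0.35,0],[[0.01,0.27,0],-0.53,0],[[0.017,0.35,0],-0.68,0],[[0.024,0.417,0],-0.81,0],[[0.024,0.417,0],-0.81,0],[[0.024,0.417,0],-0.81,0]]'
python3 look.py 8; sed 's/scene0.,.side0/scene8'"','"'side8/' meas.py > mm.py; python3 mm.py | grep -E "fit";python3 dial.py scene8 -33
```

```text
time_s: 13.4
ee_pos: [0.594, -0.2437, 0.0241]
eef_rot: [-3.142, -0.0, 1.288]
force: [-0.1, -1.0, -0.3]
grip_width: 0.0005
13.4 0.1867436453958049 254.16690124672834 73.80498379795687 [-0.1 -1.  -0.3]
 fit c [ 0.648  -0.0655] r 0.1731 crest deg mod30 26.1 rms 0.005
 fit c [ 0.6426 -0.0607] r 0.1728 crest deg mod30 26.2 rms 0.0019
dial px (300.9, 244.9) 740 mean [ 0.7273 -0.1172  0.1066] n [ 0.879 -0.476  0.009] facing -28.4 pos [ 0.7097 -0.1077] r 0.0781 ang -34.0
   bells [[0.7071, -0.1342, 0.1448], [0.7301, -0.0927, 0.1452]] perp az [np.float64(151.0), np.float64(-29.0)]
dial px (300.9, 244.9) 740 mean [ 0.7273 -0.1172  0.1066] n [ 0.879 -0.476  0.009] facing -28.4 pos [ 0.7097 -0.1077] r 0.0749 ang -34.3
   bells [[0.7071, -0.1342, 0.1448], [0.7301, -0.0927, 0.1452]] perp az [np.float64(151.0), np.float64(-29.0)]
```

Balanced: position -34.2°, facing -28.5°, card -31.4°. I withdraw radially and then lift.

```bash
python3 -m creep '[[[-0.1,0,0],0,0],[[-0.3,0,0],0,0],[[-0.7,0,0],0,0],[[-1.2,0,0],0,0],[[-1.3,0,-1],0,0],[[-1.3,0,-2],0,0],[[-1.3,0,-3],0,0],[[-1.3,0,-3.6],0,0],[[-1.3,0,-3.6],0,0]]'
python3 look.py 9; sed 's/scene0.,.side0/scene9'"','"'side9/' meas.py > mm.py; python3 mm.py | grep -E "fit|normal";python3 dial.py scene9 -33
```

```text
time_s: 14.4
ee_pos: [0.5768, -0.3077, 0.2097]
eef_rot: [3.134, 0.002, 1.288]
force: [0.1, 0.3, 1.1]
grip_width: 0.0004
14.4 0.25303142486896274 254.37265787622442 73.77760518597745 [0.1 0.3 1.1]
 fit c [ 0.6479 -0.0655] r 0.1733 crest deg mod30 26.1 rms 0.0017
     normal [ 0.825 -0.502  0.259] az -31.3
 fit c [ 0.6425 -0.0617] r 0.1734 crest deg mod30 26.2 rms 0.0017
     normal [ 0.828 -0.506  0.242] az -31.4
dial px (300.9, 244.3) 742 mean [ 0.7272 -0.1173  0.1067] n [ 0.879 -0.476  0.001] facing -28.4 pos [ 0.7096 -0.1078] r 0.078 ang -34.2
   bells [[0.706, -0.1334, 0.1447], [0.7301, -0.09, 0.1445]] perp az [np.float64(150.9), np.float64(-29.1)]
dial px (300.9, 244.3) 742 mean [ 0.7272 -0.1173  0.1067] n [ 0.879 -0.476  0.001] facing -28.4 pos [ 0.7096 -0.1078] r 0.0749 ang -34.4
   bells [[0.706, -0.1334, 0.1447], [0.7301, -0.09, 0.1445]] perp az [np.float64(150.9), np.float64(-29.1)]
```

View pics/scene9.png

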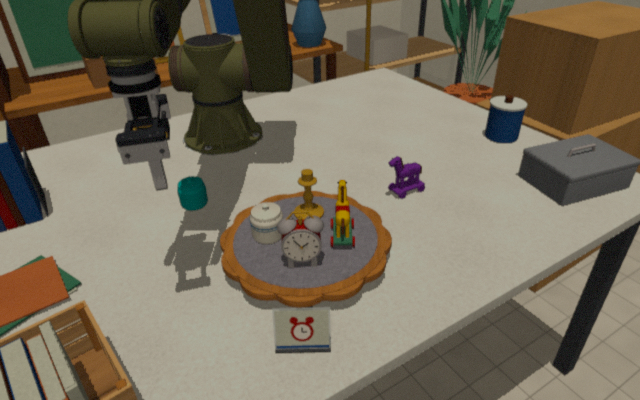

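View pics/side9.png

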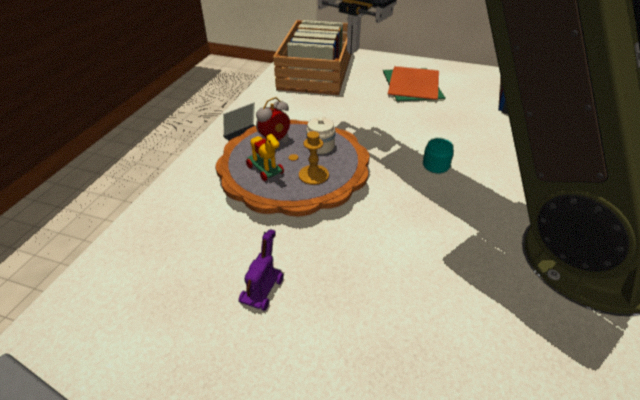

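The hand is clear at the left, at (145,140) in the scene view. All four pieces are upright, and the clock at (301,244) faces out over the card at (302,330). The table did not move while I withdrew.

```bash
python3 -m creep '[[[0,0,0],0,0],[[0,0,0],0,0],[[0,0,0],0,0]]'; python3 -c "
from station import ctrl
print(ctrl.hand_in())"
```

```text
time_s: 14.8
ee_pos: [0.5757, -0.3061, 0.2031]
eef_rot: [-3.14, -0.0, 1.288]
force: [0.2, -0.6, -0.6]
grip_width: 0.0007
the job is handed in; nothing more can be done
None
```

I turned the table about 88° anticlockwise with the closed fingertips in one rim hollow. The red clock now stands behind its card with the dial facing out over it. I then drew the hand back, lifted it clear and handed in at 14.8 s.

**Last checks:**
- **Clock:** it sits at -34.3° around the axis and its dial faces -28.4° (-29.1° judged from the bells). The card is at -31.4°. The clock is not set exactly radially on the disc, so I split the difference, leaving it about 3° off in position and about 3° off in facing.
- **Table and pieces:** the table did not move as the finger left. All four pieces were upright, and I saw no sign that the gripper touched them.
- **Force:** contact peaked at about 16 N along the rim on first touch (about 20 N in total). After I backed off it stayed around 1 N through the push.

**What disagreed:**
- **Fingertips:** the cameras put them about 6 mm behind the reported TCP, not 19 mm ahead of it. My first approach therefore passed just above the rim without contact, so I backed out and went in about 25 mm lower.
- **Turntable centre:** the two fixed cameras place it about 5 mm apart, which adds about 1° of uncertainty to the clock's position angle.

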